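# Set the carton-sealing gauge to the carton and run the carton in

## Robot

A 7-joint arm with a two-finger parallel gripper is mounted at the origin on a cart in front of the work surface, level with it; the furniture and walls round the work are solid. World frame = base frame: x ahead of the robot, y to its left, z up, the work surface at z = 0. Lengths are in m, angles in degrees, forces in N, time in s.
With the tool pointing down it reaches from about 0.425 to 0.875 m from the base axis. Payload 4.7 kg.
Tool frame: the origin (TCP) lies between the finger pads; the fingertips stand 8 mm ahead of it and the grasp point (between the pads) lies 11 mm behind it (env.tip_extent is the distance from the TCP to the fingertips, in m); z points along the fingers, y is the line along which they close (so a half turn about z gives the same grasp; the last joint's range is limited). The gripper opens to 87 mm and grips with 3 to 60 N. Pads are 19 mm wide; open, the fingers measure 117 mm over their backs; the gripper's body (75 mm by 190 mm) begins 51 mm behind the grasp point.
Start: joints at [-62.962, 18.392, -4.016, 83.108, 1.295, 78.541, -3.26], TCP at [0.287, 0.583, 0.2] pointing down, gripper open.
Joint ranges: [-163.93, 163.93], [-17.29, 119.83], [-79.2, 71.16], [3.27, 140.29], [-89.18, 269.18], [5.43, 117.66], [-154.24, 154.24]. Speed limits (degrees/s): [147.25, 147.25, 180, 180, 180, 180, 180].

## Interface

Orientations are given as [roll, pitch, yaw] about the fixed x, y, z axes, in that order (R = Rz(yaw) Ry(pitch) Rx(roll)).
In Python, from cell import sensors, vision, workorder, env gives the robot as it stands.
- The arm moves only by the tool drive_tool, never from a script. Its argument "moves" is a list of rows, each an object of numbers: "x", "y", "z": the shift along the tool's x, y, z in mm; "rx", "ry", "rz": the turn, a rotation vector about the tool's x, y, z in rad; "fingers": the closure, from -1 (fully open) to 1 (shut). In form: [{"x": .., "y": .., "z": .., "rx": .., "ry": .., "rz": .., "fingers": ..}, ...]. A call has 1 to 20 rows; each row is the pose to reach, as a shift and turn from the pose commanded when the call began, along the tool's axes at that moment; what a row does not reach only later rows make up. A row lasts 1/8 s, in which the tool goes at most 62.5 mm and 10.7 degrees, less where a joint would pass 70% of its speed; a pose out of reach is approached as far as the arm can. A call with a gripper value outside its range is refused whole. The fingers move at their own pace and stop on an object; "force" is the grip in N (left out, the last holds). Time passes only in rows, so rows that repeat a pose let the fingers close. It gives the time, the measured TCP pose, the force, the opening and the grip force at its end, in the units of the state.
- sensors.get_obs(): the state, without advancing time (a new reading comes with each control period).
- vision.read_camera(name): name is "scene" or "top" or "wrist"; returns a dict with "image" (420x560x3 uint8, red, green, blue), "fx", "fy", "cx", "cy" (pixels), "R" (3x3) and "t" (3): a world point X has camera coordinates R X + t. Camera axes: x right, y down, z forward; pixel columns grow to the right and rows downward; lengths in m; the calibration is good to about 2 mm. A picture is of the moment at which its call begins. There is no depth.
- workorder.sign_off(): hands the job in; it is judged then, once.
The state is a dict: "time_s": time; "qpos": joint angles; "joint_velocities": joint speeds; "effort": joint torques, N m; "tool_pos": TCP position; "tool_rot": TCP orientation; "force": force on the tool from outside, world axes, zero at the start; "wrist_torque": the same for the moment, N m; "grip_width": finger opening in m; "grasp_force": force on a finger pad.
Only numpy, scipy, OpenCV 4.12 (cv2) and the standard library are available. Lean on these libraries where they do the work, as an engineer would, in place of code of your own. Each camera call takes 0.05 s, during which the arm holds its last target. There are 200 camera calls.

## Task

A carton waits on the table beside the fence of the sealing gauge, to have its rear end sealed at the red line. Push the orange stop along the fence until it clicks into the notch whose colour plate matches that waiting carton, then push the carton along the fence, without knocking the stop out of its notch, until it rests squarely against the stop and its rear end is level with the red line. Only push with the fingers; pick nothing up, and leave the two other cartons and everything else where they are.

Things in the scene. Friction and masses are not known exactly. Their poses are not given: they have to be found in the camera images.
- gauge: Sealing gauge, fixed: aluminium fence, front face x 0, 20 mm thick, 40 high, y -165 to 232 mm, with an 8 mm base plate behind it to x 72. Origin on the table under the fence's front face at its red line. Own x points from the lane through the fence, y along it towards the stop, z up. Cartons slide on the table in the lane, x -75 to 0. A label roll on the base plate is 68 mm high, y -111 to -49.
- stop (a joint): Orange stop: distance (m) along gauge y from red line to its carton face; travel 0.030 to 0.185, starts at 0.148 to 0.180. Notches: green 0.055, gold 0.085, brown 0.120 (that carton's length). Drag about 2 N; within about 4 mm of a notch a sprung roller drops in and centres it (force dips); then about 15 N pushes it out, either way, so it can be pushed through notches.
- stop_arm (a point): Middle of the stop's carton face (facing the red line), 35 mm before the fence, 26 mm up; turned as the gauge. The arm is a plate 8 mm thick (its other face at y +8 mm), 4 to 62 mm before the fence, 4 to 48 mm above the table. Its saddle, up to 68 mm above the table, spans y -12 to +28 mm from here over the fence and at most 30 mm out over the arm.
- red_line (a point): Point on the table in the lane at the red line, 35 mm before the fence; turned as the gauge. The line is a 2.5 mm red stripe across fence and base plate.
- mark_green (a point): Middle of the green colour plate (34 x 15 mm) on the base plate behind the fence, 9 mm above the table; nearest the red line. The stop's white pointer stands at it when the stop is in the green notch (pointer and plate are 8 mm farther along y than the stop's carton face).
- mark_gold (a point): The same for the gold plate, the middle one.
- mark_brown (a point): The same for the brown plate, the farthest from the red line.
- carton_brown: Brown and white carton, 120 mm long, 55 wide, 42 high as it lies, about 0.16 kg: origin at the centre of its rear end (away from the stop), own z level along it towards the stop, x up. One of the three waits in the lane, rear end 140 to 160 mm before the red line, 2 to 20 mm off the fence; the others lie 100 mm or more before the fence.
- carton_gold: Mustard-gold and white carton, 85 mm long, 60 wide, 30 high as it lies, about 0.12 kg: origin at the centre of its rear end (away from the stop), own z level along it towards the stop, x up. It waits in the lane or lies to one side.
- carton_green: Green and white carton, 55 mm long, 68 wide, 45 high as it lies, about 0.14 kg: origin at the centre of its rear end (away from the stop), own z level along it towards the stop, x up. It waits in the lane or lies to one side.
- jar_pink: Bystander: jar of pink sprinkles with a yellow lid, 57 mm wide, 90 mm high; origin under its centre. Leave alone.
- jar_blue: Bystander: jar of white sugar pearls with a blue lid, 45 mm wide, 60 mm high; origin under its centre. Leave alone.
- bottle_amber: Bystander: small amber dropper bottle with a black cap, 31 mm wide, 70 mm high; origin under its centre. Leave alone.
- tub: Bystander: small white tub with a blue lid, 74 mm wide, 58 mm high; origin under its centre. Leave alone.
Mind the look-alikes: they are no part of the job. What is shaped like the carton_gold but turquoise is not meant.

How it is judged (in metres and radians):
On the way:
1. the stop sits in the notch of the waiting carton's colour, while that carton still waits outside (((value of joint stop between 0.117 and 0.123 m and velocity of joint stop between -0.01 and 0.01 m/s and x of carton_brown in the frame of gauge between -0.07 and -0.015 m and y of carton_brown in the frame of gauge below -0.09 m) or (value of joint stop between 0.082 and 0.088 m and velocity of joint stop between -0.01 and 0.01 m/s and x of carton_gold in the frame of gauge between -0.07 and -0.015 m and y of carton_gold in the frame of gauge below -0.09 m) or (value of joint stop between 0.052 and 0.058 m and velocity of joint stop between -0.01 and 0.01 m/s and x of carton_green in the frame of gauge between -0.07 and -0.015 m and y of carton_green in the frame of gauge below -0.09 m))), for 0.2 s.
At the end, for the whole second after the job is handed in: The stop is at rest within 3 mm of the notch of the colour of the carton that waited; that carton lies flat in the lane, at rest, along the fence within 5 degrees, its rear end within 5 mm of the red line and so against the stop; the two other cartons are within 15 mm of where they were (((value of joint stop between 0.117 and 0.123 m and velocity of joint stop between -0.01 and 0.01 m/s and x of carton_brown in the frame of gauge between -0.07 and -0.015 m and y of carton_brown in the frame of gauge between -0.005 and 0.005 m and angle between the z axis of carton_brown and the y axis of gauge, either way round below 0.09 rad and angle between carton_brown's own x axis and vertical below 0.09 rad and linear speed of carton_brown below 0.01 m/s and distance of each of carton_gold, carton_green from where it was at the start of the episode below 0.015 m) or (value of joint stop between 0.082 and 0.088 m and velocity of joint stop between -0.01 and 0.01 m/s and x of carton_gold in the frame of gauge between -0.07 and -0.015 m and y of carton_gold in the frame of gauge between -0.005 and 0.005 m and angle between the z axis of carton_gold and the y axis of gauge, either way round below 0.09 rad and angle between carton_gold's own x axis and vertical below 0.09 rad and linear speed of carton_gold below 0.01 m/s and distance of each of carton_brown, carton_green from where it was at the start of the episode below 0.015 m) or (value of joint stop between 0.052 and 0.058 m and velocity of joint stop between -0.01 and 0.01 m/s and x of carton_green in the frame of gauge between -0.07 and -0.015 m and y of carton_green in the frame of gauge between -0.005 and 0.005 m and angle between the z axis of carton_green and the y axis of gauge, either way round below 0.09 rad and angle between carton_green's own x axis and vertical below 0.09 rad and linear speed of carton_green below 0.01 m/s and distance of each of carton_brown, carton_gold from where it was at the start of the episode below 0.015 m))); the robot touches nothing.
It fails at once if a carton is picked up or tipped (height (world z) of carton_brown above 0.033 m or height (world z) of carton_gold above 0.027 m or height (world z) of carton_green above 0.0345 m or angle between any of carton_brown, carton_gold, carton_green's own x axis and vertical above 0.35 rad).
It fails at once if a carton beside the lane is pushed about ((distance of carton_brown from where it was at the start of the episode above 0.02 m and x of carton_brown in the frame of gauge below -0.09 m) or (distance of carton_gold from where it was at the start of the episode above 0.02 m and x of carton_gold in the frame of gauge below -0.09 m) or (distance of carton_green from where it was at the start of the episode above 0.02 m and x of carton_green in the frame of gauge below -0.09 m)).
It fails at once if a bystander is disturbed (distance of any of jar_pink, jar_blue, bottle_amber, tub from where it was at the start of the episode above 0.02 m).
It also fails if it takes over 48 s, if anything falls off the work surface, if the arm or the gripper's body presses on something with over 40 N, if the wrist force passes 120 N, or if a joint passes its speed limit or range.

## Working session

There is one attempt and no reset: what is moved stays moved. The work goes in short steps, Python scripts to look and compute and a tool call to move; the robot and the scene stay as the last step left them, time stands still between calls to the robot, and variables do not carry over. Pictures are saved under pics/ and viewed, at most 11 in all, crops included, and the job is handed in when it is done.

Besides the shell and the picture viewer there is one more tool, called after "Call:" as name([rows], argument=value, ...), one row to a line, values as JSON. drive_tool: Moves the arm, as the interface text tells. Its arguments: {"type":"object","properties":{"moves":{"type":"array"},"force":{"type":"number"}},"required":["moves"]}

```bash
mkdir -p pics; cat > h.py <<'E'
import numpy as np, cv2
from cell import sensors, vision, workorder, env
def cam(n):
    c=vision.read_camera(n); return c
def save(c,f): cv2.imwrite('pics/'+f,c['image'][:,:,::-1])
def ray(c,u,v):
    R=np.array(c['R']);t=np.array(c['t']);o=-R.T@t
    d=R.T@np.array([(u-c['cx'])/c['fx'],(v-c['cy'])/c['fy'],1]);return o,d/np.linalg.norm(d)
def plane(c,u,v,z):
    o,d=ray(c,u,v);return o+d*(z-o[2])/d[2]
def proj(c,X):
    p=np.array(c['R'])@np.array(X)+np.array(c['t']);return np.array([c['fx']*p[0]/p[2]+c['cx'],c['fy']*p[1]/p[2]+c['cy']])
E
python3 - <<'E'
from h import *
import pickle
for n in('top','scene'):
    c=cam(n);save(c,n+'0.png');pickle.dump(c,open(n+'0.pkl','wb'))
o=sensors.get_obs();print(o)
E
```

```text
{'time_s': 0.1, 'qpos': array([-62.9607523 ,  18.4350725 ,  -4.01658991,  83.16678985,
         1.29408076,  78.54004901,  -3.26038211]), 'joint_velocities': array([-0.05808301, -0.15451755,  0.0380142 , -0.06896597,  0.0404735 ,
       -0.09917734, -0.11867143]), 'effort': array([-4.61149898e-05, -4.92574990e+01, -4.05790592e-01, -3.13394845e+01,
       -6.41699717e-02,  3.95003648e-02,  1.19883548e-04]), 'tool_pos': array([0.28709847, 0.58258022, 0.19937793]), 'tool_rot': array([-1.79903271e+02,  4.11998105e-03,  1.53770764e+02]), 'force': array([-0.16772265,  0.48755047, -0.10720518]), 'wrist_torque': array([ 0.00483285,  0.01712972, -0.02026782]), 'grasp_force': 0.0, 'grip_width': 0.0867510312495205}
```

View pics/top0.png

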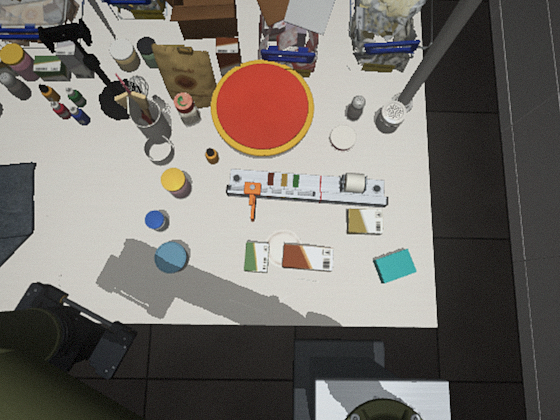

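View pics/scene0.png

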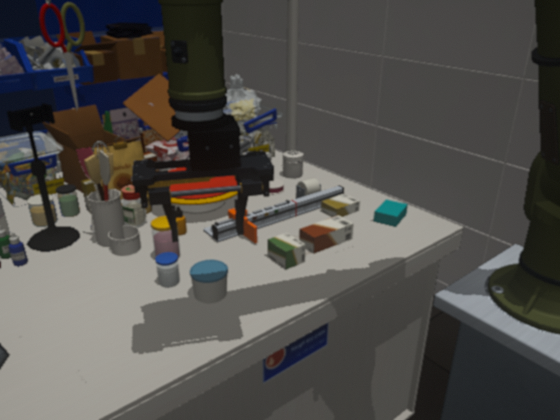

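The top view shows the mustard-gold carton at (365,221), directly in front of the fence at (306,195). Brown (308,257) and green (256,257) lie farther from the fence, and the turquoise look-alike is at (395,265). The stop arm is at (252,205), and the plates are brown (270), gold (284) and green (295) at row 180. The waiting carton looks like gold, so I'll confirm it in an enlarged crop.

```bash
python3 - <<'E'
from h import *
import pickle
c=pickle.load(open('top0.pkl','rb'))
im=c['image'][160:290,220:420,::-1];cv2.imwrite('pics/crop.png',cv2.resize(im,None,fx=4,fy=4,interpolation=cv2.INTER_CUBIC))
for n,p,z in [('fence front R',(387,206),.04),('fence L',(228,194),.04),('redfence',(320,200),.04),('arm tip',(252,220),.048),('pads center',(120,340),.2),('goldTL',(347,208),.03),('goldBR',(382,236),.03),('brownplate',(270,180),.009),('tub',(171,257),.058),('blue',(156,220),.06),('brownTL',(284,242),.042),('greenTL',(247,240),.045)]:
    print(n,plane(c,*p,z).round(4))
print(ray(c,280,210))
E
```

```text
fence front R [ 0.5645 -0.0157  0.04  ]
fence L [0.586  0.3764 0.04  ]
redfence [0.576  0.1502 0.04  ]
arm tip [0.5211 0.3152 0.048 ]
pads center [0.2577 0.5489 0.2   ]
goldTL [0.5594 0.0818 0.03  ]
goldBR [ 0.4909 -0.0037  0.03  ]
brownplate [0.6328 0.2748 0.009 ]
tub [0.428  0.4999 0.058 ]
blue [0.5143 0.5405 0.06  ]
brownTL [0.4701 0.2372 0.042 ]
greenTL [0.4728 0.3258 0.045 ]
(array([0.35046751, 0.25972901, 1.0034043 ]), array([ 0.20154556, -0.01169567, -0.97940931]))
```

View pics/crop.png

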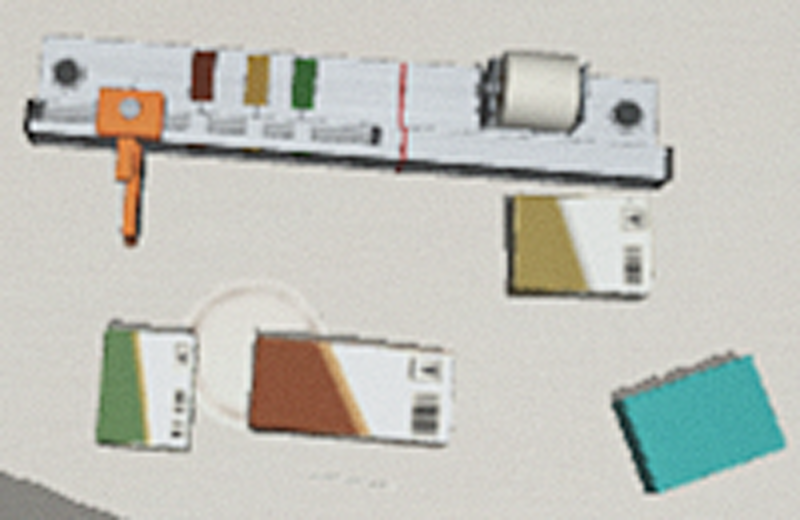

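The crop confirms it: the gold carton is the one in the lane, at crop (580,247), right beside the fence. The others are brown at (350,390), green at (147,388) and the turquoise decoy at (700,420). Next I'll compute the gauge frame.

```bash
python3 - <<'E'
from h import *
import pickle
c=pickle.load(open('top0.pkl','rb'))
f=lambda u,v,z: plane(c,220+(u+.5)/4-.5,160+(v+.5)/4-.5,z)
L=f(30,132,.04);Rr=f(665,182,.04)   # fence top-front corners approx
L0=f(30,143,0);R0=f(667,187,0)
for a,b in((L,Rr),(L0,R0)):
    d=(a-b);print(a.round(4),b.round(4),np.linalg.norm(d[:2]),np.degrees(np.arctan2(-d[0],d[1])))
for n,p in dict(red_back=(404,64,.008),red_frontbot=(400,170,.0),brown=(203,76,.009),gold=(257,79,.009),green=(305,83,.009),armtip=(131,240,.048),armroot=(131,150,.048),gTL=(515,196,.03),gTR=(648,201,.03),gBR=(646,293,.03),gBL=(513,293,.03)).items(): print(n,f(*p).round(4))
print('pink',plane(c,174,176,.09),'amber',plane(c,211,155,.07))
E
```

```text
[0.5895 0.3787 0.04  ] [ 0.5666 -0.013   0.04  ] 0.39235288354269965 -3.3363382974740485
[0.5922 0.3834 0.    ] [ 0.5723 -0.0255  0.    ] 0.40931223533932165 -2.7761092128247835
red_back [0.6479 0.1449 0.008 ]
red_frontbot [0.5797 0.1466 0.    ]
brown [0.6365 0.274  0.009 ]
gold [0.6353 0.2394 0.009 ]
green [0.6334 0.2086 0.009 ]
armtip [0.522  0.3144 0.048 ]
armroot [0.5776 0.3161 0.048 ]
gTL [0.5579 0.0784 0.03  ]
gTR [ 0.5565 -0.0047  0.03  ]
gBR [ 0.4987 -0.0018  0.03  ]
gBL [0.497  0.0805 0.03  ]
pink [0.61416676 0.49780163 0.09      ] amber [0.67471429 0.41785471 0.07      ]
```

Call:
drive_tool([
  {"x":-33,"y":-10,"rz":0.117,"fingers":1},
  {"x":-66,"y":-19,"rz":0.233,"fingers":1},
  {"x":-99,"y":-29,"rz":0.35,"fingers":1},
  {"x":-131,"y":-39,"rz":0.466,"fingers":1},
  {"x":-164,"y":-48,"rz":0.583,"fingers":1},
  {"x":-197,"y":-58,"rz":0.7,"fingers":1},
  {"x":-230,"y":-68,"rz":0.816,"fingers":1},
  {"x":-263,"y":-78,"rz":0.93,"fingers":1},
  {"x":-295,"y":-87,"rz":1.05,"fingers":1},
  {"x":-328,"y":-97,"rz":1.165,"fingers":1},
  {"x":-328,"y":-97,"rz":1.165,"fingers":1},
  {"x":-328,"y":-97,"rz":1.165,"fingers":1},
])

```text
invalid input at $.moves[0]: expected keys x, y, z, rx, ry, rz, fingers
```

```bash
python3 - <<'E'
from h import *
import pickle
c=cam('wrist');save(c,'w1.png');pickle.dump(c,open('w1.pkl','wb'))
o=sensors.get_obs();print(o['tool_pos'],o['tool_rot'],o['grip_width'],o['force'],o['time_s'])
E
```

```text
[0.28714043 0.58262922 0.19951382] [-1.79915064e+02  5.19991306e-03  1.53769521e+02] 0.0870627855197196 [ 0.12719844 -0.33531498  1.04969137] 0.15
```

View pics/w1.png

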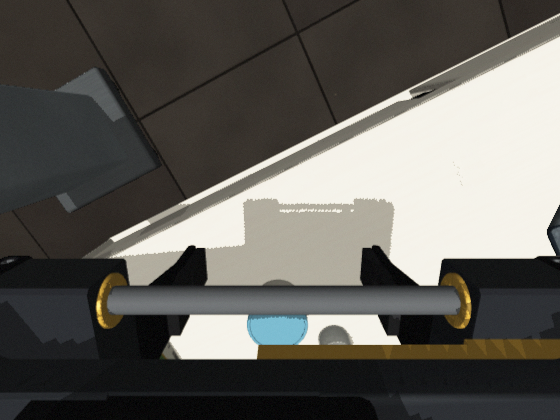

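The move was refused because every row needs all seven keys. The picture shows the view at the start pose, with the table edge and the tub at (277,328).

Call:
drive_tool([
  {"x":-33,"y":-10,"z":0,"rx":0,"ry":0,"rz":0.117,"fingers":1},
  {"x":-66,"y":-19,"z":0,"rx":0,"ry":0,"rz":0.233,"fingers":1},
  {"x":-99,"y":-29,"z":0,"rx":0,"ry":0,"rz":0.35,"fingers":1},
  {"x":-131,"y":-39,"z":0,"rx":0,"ry":0,"rz":0.466,"fingers":1},
  {"x":-164,"y":-48,"z":0,"rx":0,"ry":0,"rz":0.583,"fingers":1},
  {"x":-197,"y":-58,"z":0,"rx":0,"ry":0,"rz":0.7,"fingers":1},
  {"x":-230,"y":-68,"z":0,"rx":0,"ry":0,"rz":0.816,"fingers":1},
  {"x":-263,"y":-78,"z":0,"rx":0,"ry":0,"rz":0.93,"fingers":1},
  {"x":-295,"y":-87,"z":0,"rx":0,"ry":0,"rz":1.05,"fingers":1},
  {"x":-328,"y":-97,"z":0,"rx":0,"ry":0,"rz":1.165,"fingers":1},
  {"x":-328,"y":-97,"z":0,"rx":0,"ry":0,"rz":1.165,"fingers":1},
  {"x":-328,"y":-97,"z":0,"rx":0,"ry":0,"rz":1.165,"fingers":1},
])

```text
time_s: 1.65
tool_pos: [0.538, 0.3517, 0.2]
tool_rot: [-179.9, -0.0, 87.1]
force: [-1.0, 1.2, 0.2]
grip_width: 0.0004
grasp_force: 0.0
```

```bash
python3 - <<'E'
from h import *
import pickle
c=cam('wrist');save(c,'w2.png');pickle.dump(c,open('w2.pkl','wb'))
o=sensors.get_obs();print(o['tool_pos'],o['tool_rot'],o['grip_width'],o['force'],o['time_s'],env.tip_extent)
E
```

```text
[0.53757843 0.35228461 0.20006488] [-1.79939181e+02 -2.67600495e-02  8.71527251e+01] 0.0006853663486138656 [-0.15682274  0.93146015  1.06962683] 1.7 0.008
```

View pics/w2.png

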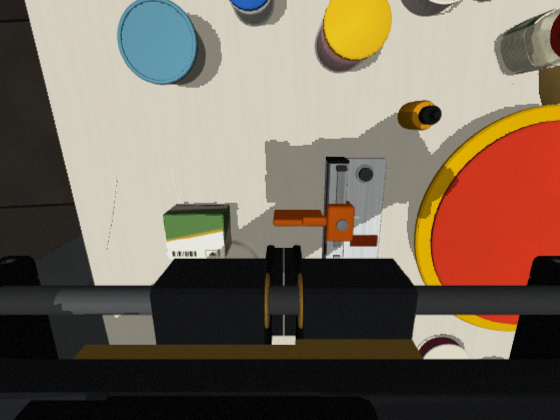

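The wrist view shows the stop arm at columns 273–327, rows 209–227, with the saddle at (341,223). The fence front is vertical at about column 325, and the fingertips are at about (284,255). I'll measure using both views.

```bash
python3 - <<'E'
from h import *
import pickle
w=pickle.load(open('w2.pkl','rb'));t=pickle.load(open('top0.pkl','rb'))
def orange(c,box):
    h=cv2.cvtColor(c['image'],cv2.COLOR_RGB2HSV);m=cv2.inRange(h,(3,170,90),(17,255,255));k=np.zeros_like(m);a,b,d,e=box;k[b:e,a:d]=m[b:e,a:d];return k
mw=orange(w,(265,195,385,250));mt=orange(t,(240,175,265,225))
ys,xs=np.nonzero(mw);print('w',xs.min(),xs.max());
for x in range(272,334,5):
    r=ys[xs==x]; print(x,r.min() if len(r) else 0,r.max() if len(r) else 0,end='; ')
ys2,xs2=np.nonzero(mt);print('\nt',xs2.min(),xs2.max(),ys2.min(),ys2.max())
for y in range(192,224,3):
    r=xs2[ys2==y]; print(y,(r.min(),r.max()) if len(r) else 0,end='; ')
print()
def tri(p,q):
    o1,d1=ray(w,*p);o2,d2=ray(t,*q);A=np.array([d1,-d2]).T;s=np.linalg.lstsq(A,o2-o1,rcond=None)[0]
    a,b=o1+s[0]*d1,o2+s[1]*d2;return ((a+b)/2).round(4),np.linalg.norm(a-b).round(4)
# arm tip middle
r=ys[xs==xs.min()+1]; q=xs2[ys2>=ys2.max()-1]
print('tip',tri((xs.min(),r.mean()),(q.mean(),ys2.max())))
y=np.array([.053,.9986]);x=np.array([.9986,-.053]);O=np.array([.578,.148])
G=lambda P:(np.round([(P[:2]-O)@x,(P[:2]-O)@y],4))
for u,v,z in((xs.min(),210,.048),(xs.min(),226,.048),(300,210,.048),(300,226,.048),(325.5,165,.04),(325.5,195,.04),(327,158,.04),(341,224,.068)):
    P=plane(w,u,v,z);print((u,v),P.round(4),G(P))
print('jar',G(plane(w,357,20,.09)),'amber',G(plane(w,428,115,.07)),'green', G(plane(w,231,207,.045)))
E
```

```text
w 274 376
272 0 0; 277 212 225; 282 210 225; 287 210 225; 292 210 225; 297 210 225; 302 210 225; 307 212 225; 312 210 225; 317 210 225; 322 216 225; 327 208 239; 332 205 240; 
t 244 260 182 218
192 (np.int64(245), np.int64(259)); 195 (np.int64(250), np.int64(253)); 198 (np.int64(250), np.int64(254)); 201 (np.int64(250), np.int64(254)); 204 (np.int64(250), np.int64(254)); 207 (np.int64(252), np.int64(254)); 210 (np.int64(252), np.int64(253)); 213 (np.int64(251), np.int64(253)); 216 (np.int64(251), np.int64(253)); 219 0; 222 0; 
tip (array([0.5269, 0.3171, 0.0345]), np.float64(0.0034))
(np.int64(274), 210) [0.5268 0.3336 0.048 ] [-0.0609  0.1827]
(np.int64(274), 226) [0.5257 0.3149 0.048 ] [-0.061   0.1639]
(300, 210) [0.5556 0.3322 0.048 ] [-0.0321  0.1827]
(300, 226) [0.5549 0.3135 0.048 ] [-0.0318  0.164 ]
(325.5, 165) [0.5855 0.3794 0.04  ] [-0.0048  0.2315]
(325.5, 195) [0.585  0.3459 0.04  ] [-0.0035  0.198 ]
(327, 158) [0.5872 0.3869 0.04  ] [-0.0035  0.239 ]
(341, 224) [0.5975 0.3204 0.068 ] [0.0103 0.1732]
jar [0.0098 0.3577] amber [0.0868 0.2833] green [-0.109   0.1851]
```

Call:
drive_tool([
  {"x":0,"y":-2,"z":40,"rx":0,"ry":0,"rz":0,"fingers":1},
  {"x":0,"y":-2,"z":80,"rx":0,"ry":0,"rz":0,"fingers":1},
  {"x":0,"y":-2,"z":120,"rx":0,"ry":0,"rz":0,"fingers":1},
  {"x":0,"y":-2,"z":150,"rx":0,"ry":0,"rz":0,"fingers":1},
  {"x":0,"y":-2,"z":166,"rx":0,"ry":0,"rz":0,"fingers":1},
  {"x":0,"y":-2,"z":166,"rx":0,"ry":0,"rz":0,"fingers":1},
  {"x":-4,"y":-2,"z":166,"rx":0,"ry":0,"rz":0,"fingers":1},
  {"x":-8,"y":-2,"z":166,"rx":0,"ry":0,"rz":0,"fingers":1},
  {"x":-8,"y":-2,"z":166,"rx":0,"ry":0,"rz":0,"fingers":1},
])

```text
time_s: 2.82
tool_pos: [0.537, 0.3428, 0.0354]
tool_rot: [179.9, -0.1, 87.0]
force: [-0.3, -0.6, -0.3]
grip_width: 0.0007
grasp_force: 0.0
```

```bash
python3 - <<'E'
from h import *
import pickle
c=cam('wrist');t=cam('top')
a=c['image'][150:260,240:400,::-1];b=t['image'][160:240,220:400,::-1]
cv2.imwrite('pics/s3.png',np.vstack([cv2.resize(a,(436,300),interpolation=2),cv2.resize(b,(436,194),interpolation=2)]))
o=sensors.get_obs();print(o['tool_pos'],o['tool_rot'],o['force'])
E
```

```text
[0.53660788 0.34331284 0.0350085 ] [ 1.79956008e+02 -4.70436645e-02  8.70034003e+01] [0.06875038 0.03788949 0.30823291]
```

View pics/s3.png

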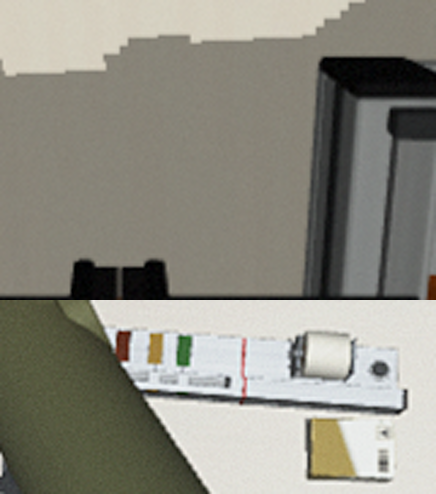

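The fingers hang clear of the fence and saddle, at crop (120,280), with the fence at column 310. I'll start pushing.

Call:
drive_tool([
  {"x":-4,"y":0,"z":0,"rx":0,"ry":0,"rz":0,"fingers":1},
  {"x":-8,"y":0,"z":0,"rx":0,"ry":0,"rz":0,"fingers":1},
  {"x":-12,"y":0,"z":0,"rx":0,"ry":0,"rz":0,"fingers":1},
  {"x":-16,"y":0,"z":0,"rx":0,"ry":0,"rz":0,"fingers":1},
  {"x":-20,"y":0,"z":0,"rx":0,"ry":0,"rz":0,"fingers":1},
  {"x":-24,"y":0,"z":0,"rx":0,"ry":0,"rz":0,"fingers":1},
  {"x":-28,"y":0,"z":0,"rx":0,"ry":0,"rz":0,"fingers":1},
])

```text
time_s: 3.8
tool_pos: [0.5348, 0.315, 0.0344]
tool_rot: [180.0, -0.0, 87.0]
force: [-0.8, 0.3, -0.2]
grip_width: 0.0006
grasp_force: 0.0
```

```bash
python3 - <<'E'
from h import *
c=cam('scene');a=c['image'][150:270,180:360,::-1]
w=cam('wrist')['image'][120:270,230:400,::-1]
cv2.imwrite('pics/s4.png',np.hstack([cv2.resize(a,(480,320),interpolation=2),cv2.resize(w,(320,282),interpolation=2)[:,:].copy() if 0 else cv2.resize(w,(320,320),interpolation=2)]))
print(sensors.get_obs()['force'])
E
```

```text
[-0.90302157 -0.01757126 -0.45558195]
```

View pics/s4.png

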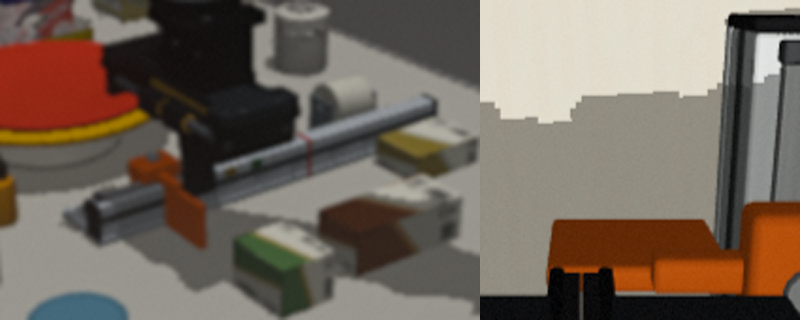

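The two views disagree about which side of the plate the fingers are on, so I'll check by projecting known points.

```bash
python3 - <<'E'
from h import *
s=cam('scene');w=cam('wrist')
for n,c in(('scene',s),('wrist',w)):
    R=np.array(c['R']);print(n,'pos',(-R.T@np.array(c['t'])).round(3),'fwd',R[2].round(3))
p=np.array(sensors.get_obs()['tool_pos']);print(p)
tip=p-[0,0,.008]
print('tip px scene crop',(proj(s,tip)-[180,150])*2.667,'wrist crop',(proj(w,tip)-[230,120])*[320/170,320/150])
inv=lambda q:(q[0]*170/320+230,q[1]*150/320+120)
O=np.array([.578,.148]);x=np.array([.9986,-.053]);y=np.array([.053,.9986])
def G(P):return np.round([(P[:2]-O)@x,(P[:2]-O)@y],4)
for q,z in(((552,222),.004),((705,221),.004),((550,290),.048),((548,270),.048),((650,290),.048),((605,270),.027),((552,270),.027)):print(q,z,G(plane(w,*inv(q),z)))
sc=lambda q:(q[0]/2.667+180,q[1]/2.667+150)
for q,z in(((205,248),.004),((206,208),.048),((165,180),.048),((165,218),.004)):print('scene',q,z,G(plane(s,*sc(q),z)))
print('tcp',G(p))
E
```

```text
scene pos [-0.278  0.91   0.578] fwd [ 0.696 -0.566 -0.442]
wrist pos [0.54  0.393 0.219] fwd [-0.016 -0.282 -0.959]
[0.53482663 0.31525989 0.03441232]
tip px scene crop [200.04413487 219.54632052] wrist crop [ 98.70422638 262.09347787]
(552, 222) 0.004 [0.1205 0.1703]
(705, 221) 0.004 [0.1786 0.1707]
(550, 290) 0.048 [0.089  0.1653]
(548, 270) 0.048 [0.0871 0.1713]
(650, 290) 0.048 [0.1202 0.1654]
(605, 270) 0.027 [0.1239 0.1626]
(552, 270) 0.027 [0.1055 0.1625]
scene (205, 248) 0.004 [-0.0631  0.1675]
scene (206, 208) 0.048 [-0.071   0.1709]
scene (165, 180) 0.048 [-0.0062  0.171 ]
scene (165, 218) 0.004 [0.0033 0.1665]
tcp [-0.052   0.1647]
```

```bash
cat >> h.py <<'E'
O=np.array([.578,.148]);gx=np.array([.9986,-.053]);gy=np.array([.053,.9986])
def G(P):return np.round([(P[:2]-O)@gx,(P[:2]-O)@gy],4)
def stopscene(s):
    im=s['image'];h=cv2.cvtColor(im,cv2.COLOR_RGB2HSV);m=cv2.inRange(h,(3,150,50),(17,255,255))
    m[:190]=0;m[250:]=0;m[:,:222]=0;m[:,300:]=0
    n,l,st,ce=cv2.connectedComponentsWithStats(m);i=1+np.argmax(st[1:,4]);ys,xs=np.nonzero(l==i)
    j=np.argmax(ys+0.5*xs);k=np.argmax(xs-.5*ys)   # bottom-front corner, 
    return st[i],(xs[j],ys[j]),G(plane(s,xs[j],ys[j],.004)),(xs[k],ys[k]),G(plane(s,xs[k],ys[k],.048))
E
python3 - <<'E'
from h import *
import pickle
a=pickle.load(open('scene0.pkl','rb'));b=cam('scene')
print(stopscene(a));print(stopscene(b))
w=cam('wrist')
h=cv2.cvtColor(w['image'],cv2.COLOR_RGB2HSV);m=cv2.inRange(h,(3,150,50),(17,255,255))
for c in(272,290,305,315):
    r=np.nonzero(m[:,c])[0];print(c,r.min(),r.max(),[int(x) for x in h[r.min():r.max()+1:3,c,2]],'bottom z4:',G(plane(w,c,r.min(),.004)))
w2=pickle.load(open('w2.pkl','rb'));print('before',[G(plane(w2,300,r,z)) for r,z in((210,.004),(210,.048),(218,.048),(226,.048))])
E
```

```text
(array([243, 210,  14,  33, 234], dtype=int32), (np.int64(255), np.int64(242)), array([-0.0567,  0.1684]), (np.int64(255), np.int64(225)), array([-0.0559,  0.1669]))
(array([228, 207,  29,  36, 409], dtype=int32), (np.int64(255), np.int64(242)), array([-0.0567,  0.1684]), (np.int64(256), np.int64(227)), array([-0.0654,  0.1705]))
272 225 244 [97, 100, 96, 96, 99, 99, 96] bottom z4: [-0.0597  0.1699]
290 224 247 [115, 94, 97, 97, 99, 98, 97, 100] bottom z4: [-0.0468  0.1707]
305 225 258 [96, 96, 97, 96, 99, 98, 99, 119, 176, 182, 178, 88] bottom z4: [-0.036  0.17 ]
315 225 258 [96, 95, 99, 99, 100, 96, 101, 117, 178, 183, 176, 89] bottom z4: [-0.0288  0.17  ]
before [array([-0.0298,  0.1701]), array([-0.0321,  0.1827]), array([-0.032 ,  0.1735]), array([-0.0318,  0.164 ])]
```

Call:
drive_tool([
  {"x":6,"y":0,"z":0,"rx":0,"ry":0,"rz":0,"fingers":1},
  {"x":12,"y":0,"z":0,"rx":0,"ry":0,"rz":0,"fingers":1},
  {"x":18,"y":0,"z":0,"rx":0,"ry":0,"rz":0,"fingers":1},
  {"x":24,"y":0,"z":0,"rx":0,"ry":0,"rz":0,"fingers":1},
  {"x":24,"y":0,"z":0,"rx":0,"ry":0,"rz":0,"fingers":1},
])

```text
time_s: 4.72
tool_pos: [0.5359, 0.3401, 0.0343]
tool_rot: [-180.0, -0.0, 87.1]
force: [0.6, 0.4, -0.5]
grip_width: 0.0004
grasp_force: 0.0
```

```bash
python3 - <<'E'
from h import *
c=cam('scene');im=c['image'][:,:,::-1].copy()
p=np.array(sensors.get_obs()['tool_pos']);tip=p-[0,0,.008];q=proj(c,tip);print(q,G(p))
a=cv2.resize(im[170:260,200:300],(660,594),interpolation=cv2.INTER_CUBIC)
u=(q-[200,170])*6.6;cv2.circle(a,(int(u[0]),int(u[1])),4,(255,0,255),-1);cv2.imwrite('pics/s5.png',a);print(stopscene(c))
E
```

```text
[246.23883617 235.36591001] [-0.0521  0.189 ]
(array([242, 223,  15,  20, 182], dtype=int32), (np.int64(255), np.int64(242)), array([-0.0567,  0.1684]), (np.int64(255), np.int64(226)), array([-0.06  ,  0.1697]))
```

View pics/s5.png

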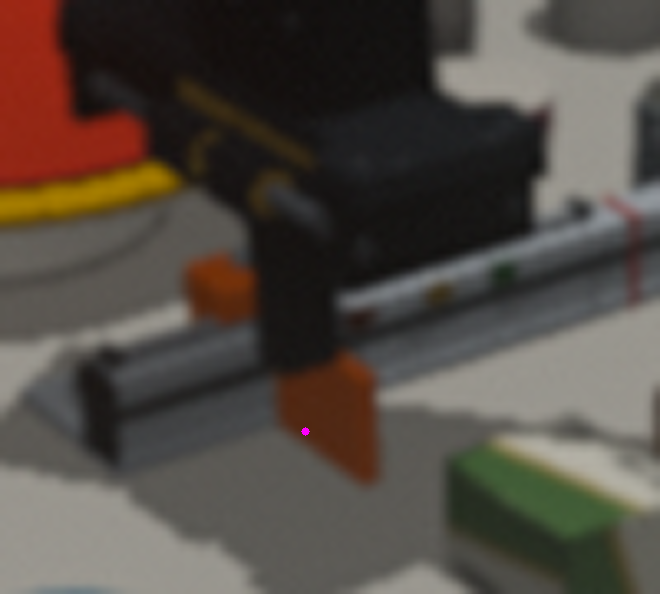

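The stop hasn't moved. The fingers are seen ending at crop (300,365), well above the projected tip at (305,432), so they passed over the plate. I'll measure the true tip height.

```bash
python3 - <<'E'
from h import *
import pickle
w1=pickle.load(open('w1.pkl','rb'));w=cam('wrist');s=cam('scene')
R=np.array(w['R']);C=-R.T@np.array(w['t']);p=np.array(sensors.get_obs()['tool_pos']);print('fx',w['fx'],'cam-tcp',(C-p).round(3))
for z in(-.008,.0,.01,.02,.03):
    q=p+[0,0,z];print(z,proj(w,q).round(1),proj(s,q).round(1),'depth',(R@q+w['t'])[2].round(4))
# dark tip in wrist: columns / rows
for nm,c in(('open',w1),('closed',w)):
    g=cv2.cvtColor(c['image'],cv2.COLOR_RGB2GRAY)
    for r in(246,248,250,252,255,258):
        d=np.nonzero(g[r]<45)[0];d=d[(d>150)&(d<420)];
        runs=np.split(d,np.nonzero(np.diff(d)>1)[0]+1);print(nm,r,[(int(k[0]),int(k[-1])) for k in runs if len(k)>2])
g=cv2.cvtColor(s['image'],cv2.COLOR_RGB2GRAY)
print([ (c,g[215:232,c].tolist()) for c in(241,244,247,250)])
E
```

```text
fx 316.10949567084145 cam-tcp [0.005 0.078 0.185]
-0.008 [282.9 244.1] [246.4 235.2] depth 0.207
0.0 [282.9 249. ] [246.3 232.2] depth 0.1993
0.01 [282.8 255.5] [246.2 228.3] depth 0.1897
0.02 [282.8 262.8] [246.1 224.4] depth 0.1801
0.03 [282.7 270.9] [246.  220.5] depth 0.1705
open 246 [(189, 194), (372, 378)]
open 248 [(187, 195), (197, 203), (363, 370), (372, 379)]
open 250 [(186, 204), (363, 381)]
open 252 [(184, 204), (362, 382)]
open 255 [(182, 204), (362, 385)]
open 258 [(180, 204), (362, 387)]
closed 246 [(268, 273), (293, 299), (360, 362)]
closed 248 [(152, 172), (175, 178), (267, 282), (285, 299), (360, 362)]
closed 250 [(190, 192), (267, 282), (285, 300), (359, 362)]
closed 252 [(189, 192), (267, 282), (285, 300), (359, 362)]
closed 255 [(187, 193), (266, 282), (284, 301), (359, 362), (400, 402)]
closed 258 [(157, 193), (266, 347), (356, 393)]
[(241, [22, 21, 21, 22, 22, 23, 22, 22, 24, 26, 29, 40, 51, 60, 60, 59, 61]), (244, [20, 21, 20, 22, 21, 22, 21, 21, 22, 21, 24, 33, 44, 48, 49, 48, 49]), (247, [19, 21, 20, 21, 21, 22, 22, 21, 21, 24, 31, 43, 47, 49, 49, 49, 50]), (250, [30, 29, 23, 24, 24, 23, 21, 22, 25, 33, 43, 49, 50, 48, 49, 49, 50])]
```

The fingers' real ends are about 26 mm above the reported TCP instead of 8 mm below it: the 87 mm opening spans 159 px, a depth of 0.173 m. I'll go down 22 mm, which still leaves the body above the saddle, then push again in small steps.

Call:
drive_tool([
  {"x":2,"y":0,"z":8,"rx":0,"ry":0,"rz":0,"fingers":1},
  {"x":2,"y":0,"z":16,"rx":0,"ry":0,"rz":0,"fingers":1},
  {"x":2,"y":0,"z":22,"rx":0,"ry":0,"rz":0,"fingers":1},
  {"x":2,"y":0,"z":22,"rx":0,"ry":0,"rz":0,"fingers":1},
  {"x":-4,"y":0,"z":22,"rx":0,"ry":0,"rz":0,"fingers":1},
  {"x":-8,"y":0,"z":22,"rx":0,"ry":0,"rz":0,"fingers":1},
  {"x":-12,"y":0,"z":22,"rx":0,"ry":0,"rz":0,"fingers":1},
  {"x":-16,"y":0,"z":22,"rx":0,"ry":0,"rz":0,"fingers":1},
  {"x":-20,"y":0,"z":22,"rx":0,"ry":0,"rz":0,"fingers":1},
  {"x":-24,"y":0,"z":22,"rx":0,"ry":0,"rz":0,"fingers":1},
])

```text
time_s: 6.12
tool_pos: [0.535, 0.3153, 0.0127]
tool_rot: [180.0, -0.0, 87.0]
force: [0.9, 3.3, -0.4]
grip_width: 0.0006
grasp_force: 1.7
```

```bash
python3 - <<'E'
from h import *
s=cam('scene');o=sensors.get_obs();print(o['force'],o['tool_pos'],G(np.array(o['tool_pos'])));print(stopscene(s))
E
```

```text
[0.92645264 2.45215627 0.17209809] [0.53497829 0.31439129 0.01263637] [-0.0518  0.1639]
(array([235, 207,  13,  10,  97], dtype=int32), (np.int64(247), np.int64(215)), array([0.0719, 0.1074]), (np.int64(246), np.int64(209)), array([0.0266, 0.1383]))
```

Call:
drive_tool([
  {"x":-3,"y":0,"z":0,"rx":0,"ry":0,"rz":0,"fingers":1},
  {"x":-6,"y":0,"z":0,"rx":0,"ry":0,"rz":0,"fingers":1},
  {"x":-9,"y":0,"z":0,"rx":0,"ry":0,"rz":0,"fingers":1},
  {"x":-12,"y":0,"z":0,"rx":0,"ry":0,"rz":0,"fingers":1},
  {"x":-15,"y":0,"z":0,"rx":0,"ry":0,"rz":0,"fingers":1},
  {"x":-18,"y":0,"z":0,"rx":0,"ry":0,"rz":0,"fingers":1},
  {"x":-21,"y":0,"z":0,"rx":0,"ry":0,"rz":0,"fingers":1},
  {"x":-23,"y":0,"z":0,"rx":0,"ry":0,"rz":0,"fingers":1},
  {"x":-25,"y":0,"z":0,"rx":0,"ry":0,"rz":0,"fingers":1},
  {"x":-27,"y":0,"z":0,"rx":0,"ry":0,"rz":0,"fingers":1},
  {"x":-29,"y":0,"z":0,"rx":0,"ry":0,"rz":0,"fingers":1},
])

```text
time_s: 7.55
tool_pos: [0.5331, 0.2918, 0.0121]
tool_rot: [179.9, -0.4, 87.2]
force: [3.6, 12.7, -9.2]
grip_width: 0.0005
grasp_force: 6.1
```

Call:
drive_tool([
  {"x":-2,"y":0,"z":0,"rx":0,"ry":0,"rz":0,"fingers":1},
])

```text
time_s: 7.68
tool_pos: [0.533, 0.2902, 0.0121]
tool_rot: [179.9, -0.4, 87.2]
force: [3.0, 10.9, -8.2]
grip_width: 0.0007
grasp_force: 5.1
```

Call:
drive_tool([
  {"x":-2,"y":0,"z":0,"rx":0,"ry":0,"rz":0,"fingers":1},
])

```text
time_s: 7.8
tool_pos: [0.5327, 0.2854, 0.012]
tool_rot: [180.0, -0.2, 87.2]
force: [1.1, 3.4, -3.5]
grip_width: 0.0005
grasp_force: 2.1
```

Call:
drive_tool([
  {"x":-2,"y":0,"z":0,"rx":0,"ry":0,"rz":0,"fingers":1},
])

```text
time_s: 7.92
tool_pos: [0.5325, 0.2811, 0.012]
tool_rot: [-180.0, -0.0, 87.1]
force: [0.8, 3.8, -1.8]
grip_width: 0.0006
grasp_force: 1.6
```

Call:
drive_tool([
  {"x":-2,"y":0,"z":0,"rx":0,"ry":0,"rz":0,"fingers":1},
  {"x":-4,"y":0,"z":0,"rx":0,"ry":0,"rz":0,"fingers":1},
  {"x":-6,"y":0,"z":0,"rx":0,"ry":0,"rz":0,"fingers":1},
  {"x":-8,"y":0,"z":0,"rx":0,"ry":0,"rz":0,"fingers":1},
  {"x":-10,"y":0,"z":0,"rx":0,"ry":0,"rz":0,"fingers":1},
  {"x":-10,"y":0,"z":0,"rx":0,"ry":0,"rz":0,"fingers":1},
])

```text
time_s: 8.68
tool_pos: [0.5326, 0.2698, 0.0125]
tool_rot: [180.0, 0.0, 87.0]
force: [-1.3, 2.2, -0.8]
grip_width: 0.0008
grasp_force: 0.8
```

Call:
drive_tool([
  {"x":-2,"y":0,"z":0,"rx":0,"ry":0,"rz":0,"fingers":1},
  {"x":-2,"y":0,"z":0,"rx":0,"ry":0,"rz":0,"fingers":1},
])

```text
time_s: 8.93
tool_pos: [0.5325, 0.268, 0.0125]
tool_rot: [180.0, 0.0, 87.0]
force: [-0.3, 1.4, -0.6]
grip_width: 0.0006
grasp_force: 0.9
```

Call:
drive_tool([
  {"x":-1.5,"y":0,"z":0,"rx":0,"ry":0,"rz":0,"fingers":1},
  {"x":-1.5,"y":0,"z":0,"rx":0,"ry":0,"rz":0,"fingers":1},
])

```text
time_s: 9.18
tool_pos: [0.5325, 0.2667, 0.0125]
tool_rot: [180.0, -0.0, 87.0]
force: [-0.0, 2.7, 0.2]
grip_width: 0.0001
grasp_force: 1.0
```

Call:
drive_tool([
  {"x":-1.5,"y":0,"z":0,"rx":0,"ry":0,"rz":0,"fingers":1},
  {"x":-1.5,"y":0,"z":0,"rx":0,"ry":0,"rz":0,"fingers":1},
])

```text
time_s: 9.43
tool_pos: [0.5324, 0.2651, 0.0125]
tool_rot: [180.0, 0.0, 87.0]
force: [-0.1, 1.7, 0.5]
grip_width: 0.0003
grasp_force: 0.9
```

Call:
drive_tool([
  {"x":-1.5,"y":0,"z":0,"rx":0,"ry":0,"rz":0,"fingers":1},
  {"x":-1.5,"y":0,"z":0,"rx":0,"ry":0,"rz":0,"fingers":1},
])

```text
time_s: 9.68
tool_pos: [0.5325, 0.2626, 0.0123]
tool_rot: [180.0, 0.1, 87.0]
force: [0.3, 0.4, -0.1]
grip_width: 0.0001
grasp_force: 0.0
```

Call:
drive_tool([
  {"x":-1.5,"y":0,"z":0,"rx":0,"ry":0,"rz":0,"fingers":1},
  {"x":-1.5,"y":0,"z":0,"rx":0,"ry":0,"rz":0,"fingers":1},
])

```text
time_s: 9.93
tool_pos: [0.5322, 0.2616, 0.0123]
tool_rot: [180.0, 0.0, 87.0]
force: [0.3, 0.2, 0.5]
grip_width: 0.0003
grasp_force: 0.0
```

Call:
drive_tool([
  {"x":-1.5,"y":0,"z":0,"rx":0,"ry":0,"rz":0,"fingers":1},
  {"x":-1.5,"y":0,"z":0,"rx":0,"ry":0,"rz":0,"fingers":1},
])

```text
time_s: 10.18
tool_pos: [0.532, 0.2605, 0.0124]
tool_rot: [180.0, 0.0, 87.0]
force: [-1.2, 0.3, 0.0]
grip_width: 0.0009
grasp_force: 0.0
```

Call:
drive_tool([
  {"x":6,"y":0,"z":0,"rx":0,"ry":0,"rz":0,"fingers":1},
  {"x":14,"y":0,"z":0,"rx":0,"ry":0,"rz":0,"fingers":1},
  {"x":16,"y":0,"z":-30,"rx":0,"ry":0,"rz":0,"fingers":1},
  {"x":16,"y":0,"z":-70,"rx":0,"ry":0,"rz":0,"fingers":1},
  {"x":10,"y":0,"z":-110,"rx":0,"ry":0,"rz":0,"fingers":1},
  {"x":-20,"y":2,"z":-140,"rx":0,"ry":0,"rz":0,"fingers":0.6},
  {"x":-60,"y":4,"z":-140,"rx":0,"ry":0,"rz":0,"fingers":0.6},
  {"x":-100,"y":6,"z":-140,"rx":0,"ry":0,"rz":0,"fingers":0.6},
  {"x":-140,"y":8,"z":-140,"rx":0,"ry":0,"rz":0,"fingers":0.6},
  {"x":-180,"y":10,"z":-140,"rx":0,"ry":0,"rz":0,"fingers":0.6},
  {"x":-220,"y":10,"z":-140,"rx":0,"ry":0,"rz":0,"fingers":0.6},
  {"x":-260,"y":10,"z":-140,"rx":0,"ry":0,"rz":0,"fingers":0.6},
  {"x":-300,"y":10,"z":-140,"rx":0,"ry":0,"rz":0,"fingers":0.6},
  {"x":-300,"y":10,"z":-140,"rx":0,"ry":0,"rz":0,"fingers":0.6},
])

```text
time_s: 11.92
tool_pos: [0.5264, -0.0428, 0.1528]
tool_rot: [179.9, 0.1, 86.7]
force: [0.7, 0.5, -0.1]
grip_width: 0.0173
grasp_force: 0.0
```

```bash
python3 - <<'E'
from h import *
import pickle
t=cam('top');w=cam('wrist');s=cam('scene');o=sensors.get_obs();print(o['tool_pos'],G(np.array(o['tool_pos'])),o['grip_width'],o['time_s'])
a=cv2.resize(t['image'][160:290,220:420,::-1],(600,390),interpolation=2)
b=cv2.resize(w['image'][:,:,::-1],(280,210));c=cv2.resize(s['image'][150:270,240:440,::-1],(320,192),interpolation=2)
im=np.zeros((600,600,3),np.uint8);im[:390]=a;im[390:600,:280]=b;im[390:582,280:600]=c
cv2.imwrite('pics/s6.png',im)
for n,c in(('t',t),('w',w),('s',s)):pickle.dump(c,open(n+'6.pkl','wb'))
for z in(.06,.08,.1,.12,.14):
  P=O+gx*.043+gy*.15;print(z,proj(s,[*P,z]).round(0))
E
```

```text
[ 0.52666787 -0.03771428  0.15242155] [-0.0414 -0.1882] 0.017128689428314005 12.075
0.06 [238. 203.]
0.08 [238. 196.]
0.1 [238. 188.]
0.12 [237. 181.]
0.14 [237. 173.]
```

View pics/s6.png

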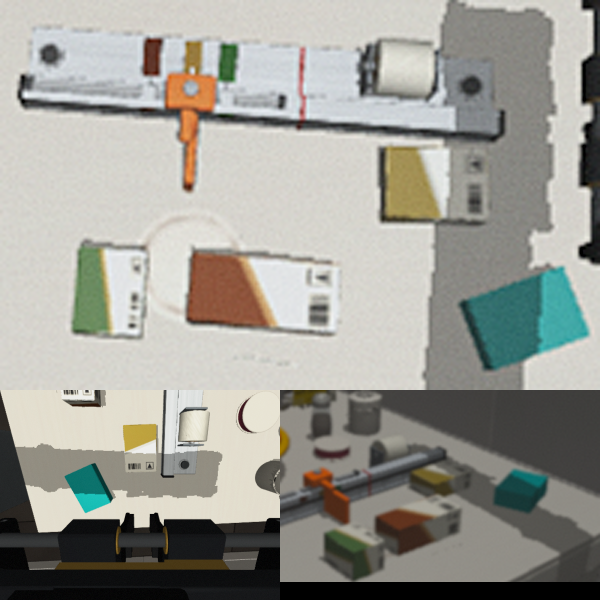

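Top crop: the stop's arm (188,150) and white pointer line up with the gold plate (193,55), so it has clicked into the gold notch. The carton is untouched at (435,183), and brown and green haven't moved. Next I'll lower the tool behind the carton and feel for the table.

Call:
drive_tool([
  {"x":0,"y":0,"z":40,"rx":0,"ry":0,"rz":0,"fingers":0.6},
  {"x":0,"y":0,"z":80,"rx":0,"ry":0,"rz":0,"fingers":0.6},
  {"x":0,"y":0,"z":115,"rx":0,"ry":0,"rz":0,"fingers":0.6},
  {"x":0,"y":0,"z":135,"rx":0,"ry":0,"rz":0,"fingers":0.6},
  {"x":0,"y":0,"z":143,"rx":0,"ry":0,"rz":0,"fingers":0.6},
  {"x":0,"y":0,"z":143,"rx":0,"ry":0,"rz":0,"fingers":0.6},
])

```text
time_s: 12.82
tool_pos: [0.5265, -0.0383, 0.0093]
tool_rot: [-180.0, -0.0, 87.1]
force: [-0.2, 0.2, -0.4]
grip_width: 0.0171
grasp_force: 0.0
```

Call:
drive_tool([
  {"x":0,"y":0,"z":5,"rx":0,"ry":0,"rz":0,"fingers":0.6},
  {"x":0,"y":0,"z":8,"rx":0,"ry":0,"rz":0,"fingers":0.6},
  {"x":0,"y":0,"z":8,"rx":0,"ry":0,"rz":0,"fingers":0.6},
])

```text
time_s: 13.2
tool_pos: [0.5264, -0.0393, 0.0015]
tool_rot: [180.0, -0.0, 87.0]
force: [-0.2, 0.1, 0.3]
grip_width: 0.0174
grasp_force: 0.0
```

```bash
python3 - <<'E'
from h import *
w=cam('wrist');s=cam('scene');t=cam('top');o=sensors.get_obs();p=np.array(o['tool_pos']);print(p,G(p),o['force'])
print(proj(s,p),proj(t,p),proj(w,p))
a=cv2.resize(s['image'][130:230,300:420,::-1],(480,400),interpolation=2);b=cv2.resize(t['image'][170:270,330:430,::-1],(320,320),interpolation=2)
im=np.zeros((400,800,3),np.uint8);im[:,:480]=a;im[:320,480:]=b;cv2.imwrite('pics/s7.png',im)
E
```

```text
[ 0.52656095 -0.03934196  0.00159532] [-0.0414 -0.1898] [-0.05225745 -0.38257019  0.49049277]
[360.78327901 202.36281686] [392.53184971 223.934179  ] [282.76175603 248.23562369]
```

View pics/s7.png

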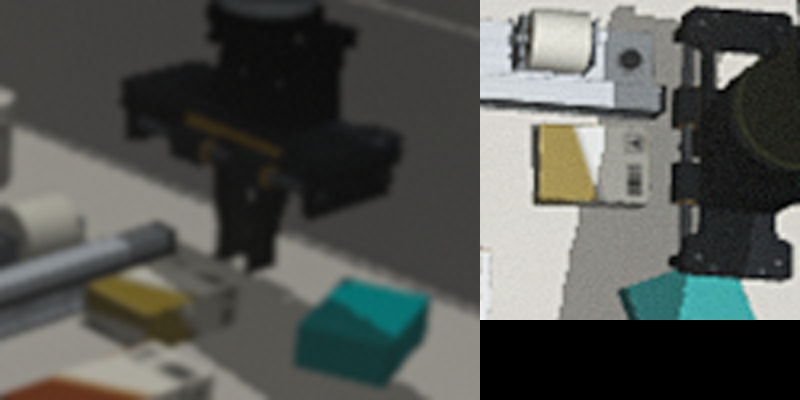

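The picture shows the fingertips at scene crop (245,270), still above the table just behind the carton (rear end near (235,290)). The gripper body sits well above the fingers, so it will clear the roll. I'll continue down until touch.

Call:
drive_tool([
  {"x":0,"y":0,"z":4,"rx":0,"ry":0,"rz":0,"fingers":0.6},
  {"x":0,"y":0,"z":8,"rx":0,"ry":0,"rz":0,"fingers":0.6},
  {"x":0,"y":0,"z":8,"rx":0,"ry":0,"rz":0,"fingers":0.6},
])

```text
time_s: 13.72
tool_pos: [0.5259, -0.0393, -0.0072]
tool_rot: [-179.9, 0.0, 87.0]
force: [-0.8, -0.7, 0.5]
grip_width: 0.0172
grasp_force: 0.0
```

Call:
drive_tool([
  {"x":0,"y":0,"z":4,"rx":0,"ry":0,"rz":0,"fingers":0.6},
  {"x":0,"y":0,"z":4,"rx":0,"ry":0,"rz":0,"fingers":0.6},
])

```text
time_s: 13.98
tool_pos: [0.5261, -0.0393, -0.011]
tool_rot: [-180.0, 0.0, 87.0]
force: [0.1, -0.2, 0.3]
grip_width: 0.0171
grasp_force: 0.0
```

Call:
drive_tool([
  {"x":0,"y":0,"z":4,"rx":0,"ry":0,"rz":0,"fingers":0.6},
  {"x":0,"y":0,"z":4,"rx":0,"ry":0,"rz":0,"fingers":0.6},
])

```text
time_s: 14.22
tool_pos: [0.5261, -0.0393, -0.015]
tool_rot: [-180.0, 0.0, 87.0]
force: [0.2, -0.5, 1.1]
grip_width: 0.0175
grasp_force: 0.0
```

Call:
drive_tool([
  {"x":0,"y":0,"z":3,"rx":0,"ry":0,"rz":0,"fingers":0.6},
  {"x":0,"y":0,"z":3,"rx":0,"ry":0,"rz":0,"fingers":0.6},
])

```text
time_s: 14.48
tool_pos: [0.5262, -0.0393, -0.0179]
tool_rot: [-180.0, 0.0, 87.0]
force: [0.8, 0.5, -0.4]
grip_width: 0.0174
grasp_force: 0.0
```

Call:
drive_tool([
  {"x":0,"y":0,"z":3,"rx":0,"ry":0,"rz":0,"fingers":0.6},
  {"x":0,"y":0,"z":3,"rx":0,"ry":0,"rz":0,"fingers":0.6},
])

```text
time_s: 14.72
tool_pos: [0.5262, -0.0393, -0.0209]
tool_rot: [-180.0, 0.0, 87.0]
force: [-0.5, -0.4, 0.4]
grip_width: 0.0174
grasp_force: 0.0
```

Call:
drive_tool([
  {"x":0,"y":0,"z":3,"rx":0,"ry":0,"rz":0,"fingers":0.6},
  {"x":0,"y":0,"z":3,"rx":0,"ry":0,"rz":0,"fingers":0.6},
])

```text
time_s: 14.98
tool_pos: [0.5266, -0.0393, -0.0218]
tool_rot: [-180.0, -0.1, 87.0]
force: [-6.2, -0.2, 16.0]
grip_width: 0.0172
grasp_force: 7.8
```

The fingers touch the table at TCP z ≈ -21.5 mm. I'll raise 13 mm and push the carton along the fence.

Call:
drive_tool([
  {"x":0,"y":0,"z":-8,"rx":0,"ry":0,"rz":0,"fingers":0.6},
  {"x":0,"y":0,"z":-13,"rx":0,"ry":0,"rz":0,"fingers":0.6},
  {"x":5,"y":0,"z":-13,"rx":0,"ry":0,"rz":0,"fingers":0.6},
  {"x":10,"y":0,"z":-13,"rx":0,"ry":0,"rz":0,"fingers":0.6},
  {"x":15,"y":0,"z":-13,"rx":0,"ry":0,"rz":0,"fingers":0.6},
  {"x":20,"y":0,"z":-13,"rx":0,"ry":0,"rz":0,"fingers":0.6},
  {"x":25,"y":0,"z":-13,"rx":0,"ry":0,"rz":0,"fingers":0.6},
  {"x":30,"y":0,"z":-13,"rx":0,"ry":0,"rz":0,"fingers":0.6},
  {"x":35,"y":0,"z":-13,"rx":0,"ry":0,"rz":0,"fingers":0.6},
  {"x":40,"y":0,"z":-13,"rx":0,"ry":0,"rz":0,"fingers":0.6},
  {"x":45,"y":0,"z":-13,"rx":0,"ry":0,"rz":0,"fingers":0.6},
  {"x":50,"y":0,"z":-13,"rx":0,"ry":0,"rz":0,"fingers":0.6},
  {"x":50,"y":0,"z":-13,"rx":0,"ry":0,"rz":0,"fingers":0.6},
])

```text
time_s: 16.6
tool_pos: [0.5291, 0.0114, -0.0106]
tool_rot: [180.0, -0.0, 87.1]
force: [0.0, -0.6, -1.1]
grip_width: 0.0173
grasp_force: 0.0
```

```bash
cat >> h.py <<'E'
def goldtop(t):
    h=cv2.cvtColor(t['image'],cv2.COLOR_RGB2HSV);m=cv2.inRange(h,(15,80,50),(28,255,255))
    k=np.zeros_like(m);k[203:245,270:400]=m[203:245,270:400]
    n,l,st,ce=cv2.connectedComponentsWithStats(k);i=1+np.argmax(st[1:,4]);ys,xs=np.nonzero(l==i)
    cols=[xs[ys==y].min() for y in range(ys.min()+3,ys.max()-3)]
    a=np.polyfit(range(ys.min()+3,ys.max()-3),cols,1)
    y0,y1=ys.min()+3,ys.max()-3
    P=[plane(t,np.polyval(a,y)-.5,y,.03) for y in(y0,y1)];d=P[1]-P[0]
    return st[i],ys.min(),ys.max(),'front edge gy',[G(p) for p in P],'yaw deg rel gauge',np.degrees(np.arctan2(d@[*gy,0],-d@[*gx,0]))
E
python3 - <<'E'
from h import *
import pickle
print('before',goldtop(pickle.load(open('top0.pkl','rb'))))
print('now',goldtop(cam('top')));o=sensors.get_obs();print(G(np.array(o['tool_pos'])),o['force'])
E
```

```text
before (array([348, 209,  18,  25, 345], dtype=int32), np.int64(209), np.int64(233), 'front edge gy', [array([-0.0249, -0.0708]), array([-0.0702, -0.0708])], 'yaw deg rel gauge', np.float64(0.04062637053012251))
now (array([336, 207,  19,  25, 358], dtype=int32), np.int64(207), np.int64(231), 'front edge gy', [array([-0.022 , -0.0422]), array([-0.0672, -0.0432])], 'yaw deg rel gauge', np.float64(-1.257615896837413))
[-0.0416 -0.1393] [-0.10343042  0.47628669  0.25789705]
```

Call:
drive_tool([
  {"x":6,"y":0,"z":0,"rx":0,"ry":0,"rz":0,"fingers":0.6},
  {"x":12,"y":0,"z":0,"rx":0,"ry":0,"rz":0,"fingers":0.6},
  {"x":18,"y":0,"z":0,"rx":0,"ry":0,"rz":0,"fingers":0.6},
  {"x":24,"y":0,"z":0,"rx":0,"ry":0,"rz":0,"fingers":0.6},
  {"x":30,"y":0,"z":0,"rx":0,"ry":0,"rz":0,"fingers":0.6},
  {"x":36,"y":0,"z":0,"rx":0,"ry":0,"rz":0,"fingers":0.6},
  {"x":42,"y":0,"z":0,"rx":0,"ry":0,"rz":0,"fingers":0.6},
  {"x":48,"y":0,"z":0,"rx":0,"ry":0,"rz":0,"fingers":0.6},
  {"x":54,"y":0,"z":0,"rx":0,"ry":0,"rz":0,"fingers":0.6},
  {"x":60,"y":0,"z":0,"rx":0,"ry":0,"rz":0,"fingers":0.6},
  {"x":66,"y":0,"z":0,"rx":0,"ry":0,"rz":0,"fingers":0.6},
  {"x":72,"y":0,"z":0,"rx":0,"ry":0,"rz":0,"fingers":0.6},
  {"x":78,"y":0,"z":0,"rx":0,"ry":0,"rz":0,"fingers":0.6},
  {"x":84,"y":0,"z":0,"rx":0,"ry":0,"rz":0,"fingers":0.6},
  {"x":90,"y":0,"z":0,"rx":0,"ry":0,"rz":0,"fingers":0.6},
  {"x":96,"y":0,"z":0,"rx":0,"ry":0,"rz":0,"fingers":0.6},
  {"x":102,"y":0,"z":0,"rx":0,"ry":0,"rz":0,"fingers":0.6},
  {"x":108,"y":0,"z":0,"rx":0,"ry":0,"rz":0,"fingers":0.6},
  {"x":114,"y":0,"z":0,"rx":0,"ry":0,"rz":0,"fingers":0.6},
  {"x":114,"y":0,"z":0,"rx":0,"ry":0,"rz":0,"fingers":0.6},
])

```text
time_s: 19.15
tool_pos: [0.5348, 0.1257, -0.0107]
tool_rot: [-180.0, -0.0, 87.1]
force: [0.4, 0.0, -0.8]
grip_width: 0.017
grasp_force: 0.0
```

```bash
python3 - <<'E'
from h import *
t=cam('top');print('now',goldtop(t));o=sensors.get_obs();print(G(np.array(o['tool_pos'])),o['force'])
h=cv2.cvtColor(t['image'],cv2.COLOR_RGB2HSV);m=cv2.inRange(h,(3,150,80),(15,255,255))
for r in(207,212,216,220,223):
    c=np.nonzero(m[r,260:310])[0]+260;print(r,c.tolist())
E
```

```text
now (array([291, 204,  18,  25, 349], dtype=int32), np.int64(204), np.int64(228), 'front edge gy', [array([-0.0228,  0.07  ]), array([-0.0681,  0.0707])], 'yaw deg rel gauge', np.float64(0.8618446038737093))
[-0.0421 -0.0249] [0.52393482 0.43795264 0.19284007]
207 [282, 283, 284]
212 [282, 283, 284]
216 [282, 283]
220 [282, 283]
223 []
```

Call:
drive_tool([
  {"x":3,"y":0,"z":0,"rx":0,"ry":0,"rz":0,"fingers":0.6},
  {"x":6,"y":0,"z":0,"rx":0,"ry":0,"rz":0,"fingers":0.6},
  {"x":9,"y":0,"z":0,"rx":0,"ry":0,"rz":0,"fingers":0.6},
  {"x":9,"y":0,"z":0,"rx":0,"ry":0,"rz":0,"fingers":0.6},
])

```text
time_s: 19.7
tool_pos: [0.5353, 0.1341, -0.0106]
tool_rot: [180.0, -0.0, 87.1]
force: [-0.4, 1.0, -0.5]
grip_width: 0.0173
grasp_force: 0.0
```

Call:
drive_tool([
  {"x":2,"y":0,"z":0,"rx":0,"ry":0,"rz":0,"fingers":0.6},
  {"x":2,"y":0,"z":0,"rx":0,"ry":0,"rz":0,"fingers":0.6},
])

```text
time_s: 19.95
tool_pos: [0.5355, 0.1356, -0.0106]
tool_rot: [180.0, -0.0, 87.0]
force: [0.6, -0.1, -0.6]
grip_width: 0.0173
grasp_force: 0.1
```

Call:
drive_tool([
  {"x":1.5,"y":0,"z":0,"rx":0,"ry":0,"rz":0,"fingers":0.6},
  {"x":1.5,"y":0,"z":0,"rx":0,"ry":0,"rz":0,"fingers":0.6},
])

```text
time_s: 20.2
tool_pos: [0.5356, 0.137, -0.0106]
tool_rot: [180.0, -0.0, 87.0]
force: [0.0, -0.9, 0.4]
grip_width: 0.0176
grasp_force: 0.3
```

Call:
drive_tool([
  {"x":1.5,"y":0,"z":0,"rx":0,"ry":0,"rz":0,"fingers":0.6},
  {"x":1.5,"y":0,"z":0,"rx":0,"ry":0,"rz":0,"fingers":0.6},
])

```text
time_s: 20.45
tool_pos: [0.5357, 0.1386, -0.0106]
tool_rot: [180.0, -0.0, 87.0]
force: [0.8, -1.4, 0.1]
grip_width: 0.0176
grasp_force: 0.4
```

Call:
drive_tool([
  {"x":1,"y":0,"z":0,"rx":0,"ry":0,"rz":0,"fingers":0.6},
  {"x":1,"y":0,"z":0,"rx":0,"ry":0,"rz":0,"fingers":0.6},
])

```text
time_s: 20.7
tool_pos: [0.5358, 0.1396, -0.0106]
tool_rot: [180.0, -0.0, 87.0]
force: [-0.8, -0.6, 0.4]
grip_width: 0.0175
grasp_force: 0.5
```

```bash
python3 - <<'E'
from h import *
t=cam('top');print('now',goldtop(t));o=sensors.get_obs();print(G(np.array(o['tool_pos'])),o['force'])
h=cv2.cvtColor(t['image'],cv2.COLOR_RGB2HSV);m=cv2.inRange(h,(3,150,80),(15,255,255))
for r in(207,212,216,220,223):
    c=np.nonzero(m[r,260:310])[0]+260;print(r,c.tolist())
E
```

```text
now (array([285, 203,  19,  26, 343], dtype=int32), np.int64(203), np.int64(228), 'front edge gy', [array([-0.0212,  0.0833]), array([-0.069 ,  0.0833])], 'yaw deg rel gauge', np.float64(0.026303152101996078))
[-0.0417 -0.0107] [-0.5124686  -1.20218013  0.42510259]
207 [282, 283, 284]
212 [282, 283, 284]
216 [282, 283]
220 [282, 283]
223 []
```

Call:
drive_tool([
  {"x":1,"y":0,"z":0,"rx":0,"ry":0,"rz":0,"fingers":0.6},
  {"x":1,"y":0,"z":0,"rx":0,"ry":0,"rz":0,"fingers":0.6},
])

```text
time_s: 21.0
tool_pos: [0.5358, 0.1406, -0.0106]
tool_rot: [180.0, -0.0, 87.0]
force: [0.7, -2.0, 1.3]
grip_width: 0.0174
grasp_force: 0.6
```

Call:
drive_tool([
  {"x":1,"y":0,"z":0,"rx":0,"ry":0,"rz":0,"fingers":0.6},
  {"x":1,"y":0,"z":0,"rx":0,"ry":0,"rz":0,"fingers":0.6},
])

```text
time_s: 21.25
tool_pos: [0.5358, 0.1416, -0.0106]
tool_rot: [180.0, -0.0, 87.0]
force: [-0.3, -0.8, 0.8]
grip_width: 0.0173
grasp_force: 0.6
```

Call:
drive_tool([
  {"x":1,"y":0,"z":0,"rx":0,"ry":0,"rz":0,"fingers":0.6},
  {"x":1,"y":0,"z":0,"rx":0,"ry":0,"rz":0,"fingers":0.6},
])

```text
time_s: 21.5
tool_pos: [0.5358, 0.1424, -0.0106]
tool_rot: [180.0, 0.0, 87.0]
force: [0.4, -1.2, 1.4]
grip_width: 0.0176
grasp_force: 1.0
```

```bash
python3 - <<'E'
from h import *
t=cam('top');print('now',goldtop(t)[3:]);o=sensors.get_obs();print(G(np.array(o['tool_pos'])),o['force'])
np.set_printoptions(linewidth=200)
for r in(210,214,218):print(r,t['image'][r,278:292].tolist())
import pickle
for r in(210,214,218):print(r,pickle.load(open('t6.pkl','rb'))['image'][r,278:292].tolist())
E
```

```text
now ('front edge gy', [array([-0.0214,  0.0857]), array([-0.0693,  0.087 ])], 'yaw deg rel gauge', np.float64(1.5611913789996483))
[-0.0418 -0.0079] [ 0.23991903 -2.18347509  1.41573365]
210 [[231, 228, 224], [233, 233, 227], [210, 211, 205], [127, 121, 116], [184, 114, 63], [244, 155, 77], [218, 125, 66], [169, 124, 82], [178, 166, 104], [178, 160, 92], [182, 160, 91], [182, 161, 96], [179, 156, 93], [180, 160, 93]]
214 [[230, 229, 224], [234, 234, 231], [208, 214, 211], [159, 129, 117], [218, 128, 64], [241, 155, 82], [208, 128, 73], [142, 123, 79], [183, 169, 99], [180, 162, 93], [180, 161, 95], [182, 164, 96], [177, 161, 96], [183, 165, 99]]
218 [[230, 228, 223], [236, 236, 233], [196, 203, 200], [173, 118, 85], [242, 156, 75], [242, 152, 80], [208, 131, 84], [146, 141, 97], [181, 163, 94], [178, 160, 92], [183, 161, 94], [176, 156, 87], [183, 166, 98], [177, 159, 91]]
210 [[214, 210, 203], [222, 218, 212], [196, 196, 195], [115, 113, 107], [168, 106, 65], [231, 141, 71], [197, 107, 54], [172, 146, 137], [220, 224, 221], [215, 212, 208], [209, 207, 200], [214, 211, 205], [215, 213, 206], [208, 205, 198]]
214 [[213, 209, 204], [221, 223, 215], [191, 197, 194], [140, 113, 105], [198, 111, 59], [228, 141, 68], [188, 114, 60], [155, 153, 147], [217, 222, 218], [218, 217, 214], [211, 208, 201], [209, 209, 202], [212, 212, 206], [214, 212, 206]]
218 [[211, 211, 205], [218, 217, 211], [187, 192, 190], [165, 121, 98], [227, 141, 69], [226, 134, 67], [194, 128, 93], [165, 171, 173], [222, 222, 215], [213, 209, 207], [217, 214, 208], [213, 210, 204], [212, 212, 206], [217, 215, 208]]
```

Call:
drive_tool([
  {"x":1,"y":0,"z":0,"rx":0,"ry":0,"rz":0,"fingers":0.6},
  {"x":1,"y":0,"z":0,"rx":0,"ry":0,"rz":0,"fingers":0.6},
])

```text
time_s: 21.8
tool_pos: [0.5358, 0.1424, -0.0106]
tool_rot: [-180.0, 0.1, 87.0]
force: [-1.6, -4.8, 3.2]
grip_width: 0.0174
grasp_force: 2.6
```

Call:
drive_tool([
  {"x":1,"y":0,"z":0,"rx":0,"ry":0,"rz":0,"fingers":0.6},
  {"x":1,"y":0,"z":0,"rx":0,"ry":0,"rz":0,"fingers":0.6},
])

```text
time_s: 22.05
tool_pos: [0.5358, 0.1424, -0.0106]
tool_rot: [-180.0, 0.1, 87.0]
force: [-1.1, -6.6, 3.1]
grip_width: 0.0178
grasp_force: 3.5
```

The tool now stalls at 6.6 N, so the carton is seated against the stop, well below the 15 N release. I'll back off and lift away.

Call:
drive_tool([
  {"x":-8,"y":0,"z":0,"rx":0,"ry":0,"rz":0,"fingers":0.6},
  {"x":-18,"y":0,"z":0,"rx":0,"ry":0,"rz":0,"fingers":0.6},
  {"x":-25,"y":0,"z":-20,"rx":0,"ry":0,"rz":0,"fingers":0.6},
  {"x":-40,"y":0,"z":-60,"rx":0,"ry":0,"rz":0,"fingers":0.6},
  {"x":-70,"y":0,"z":-110,"rx":0,"ry":0,"rz":0,"fingers":0.6},
  {"x":-110,"y":0,"z":-150,"rx":0,"ry":0,"rz":0,"fingers":0.6},
  {"x":-150,"y":0,"z":-160,"rx":0,"ry":0,"rz":0,"fingers":0.6},
  {"x":-170,"y":0,"z":-160,"rx":0,"ry":0,"rz":0,"fingers":0.6},
  {"x":-170,"y":0,"z":-160,"rx":0,"ry":0,"rz":0,"fingers":0.6},
])

```text
time_s: 23.18
tool_pos: [0.5269, -0.0268, 0.1496]
tool_rot: [180.0, -0.0, 86.8]
force: [0.2, -0.1, 0.0]
grip_width: 0.0174
grasp_force: 0.0
```

```bash
python3 - <<'E'
from h import *
import pickle
t=cam('top');print('now',goldtop(t)[3:]);o=sensors.get_obs();print(o['force'],o['time_s'])
T=t['image'].astype(int)
for r in(212,218,224):print(r,'rear',T[r,312:328].sum(1).tolist())
h=cv2.cvtColor(t['image'],cv2.COLOR_RGB2HSV);m=cv2.inRange(h,(170,100,60),(180,255,255))|cv2.inRange(h,(0,100,60),(3,255,255))
ys,xs=np.nonzero(m[170:206,312:328]);print('red',[(int(y+170),int(x+312)) for y,x in zip(ys,xs)][::6])
for r in(214,218):print(T[r,279:287].tolist())
for q in((322,200),(321,203)):print(q,G(plane(t,*q,.03)))
im=cv2.resize(t['image'][160:290,220:420,::-1],(800,520),interpolation=2);cv2.imwrite('pics/fin.png',im)
E
```

```text
now ('front edge gy', [array([-0.0214,  0.086 ]), array([-0.0693,  0.0867])], 'yaw deg rel gauge', np.float64(0.8762743538458172))
[-0.11944144  0.67867108 -0.47775076] 23.225
212 rear [628, 640, 641, 647, 612, 593, 648, 618, 642, 644, 627, 647, 634, 630, 633, 641]
218 rear [650, 507, 508, 467, 547, 684, 675, 634, 633, 649, 621, 634, 637, 626, 639, 625]
224 rear [516, 365, 385, 401, 572, 703, 684, 647, 640, 649, 638, 639, 638, 635, 632, 645]
red [(179, 320), (185, 320), (198, 320)]
[[222, 223, 215], [194, 197, 194], [146, 120, 109], [204, 117, 63], [230, 139, 70], [195, 121, 71], [129, 110, 72], [171, 157, 94]]
[[222, 221, 217], [182, 188, 186], [156, 107, 75], [231, 141, 66], [228, 135, 71], [196, 124, 78], [133, 129, 87], [170, 154, 90]]
(322, 200) [ 0.0006 -0.0039]
(321, 203) [-0.0072 -0.0018]
```

View pics/fin.png

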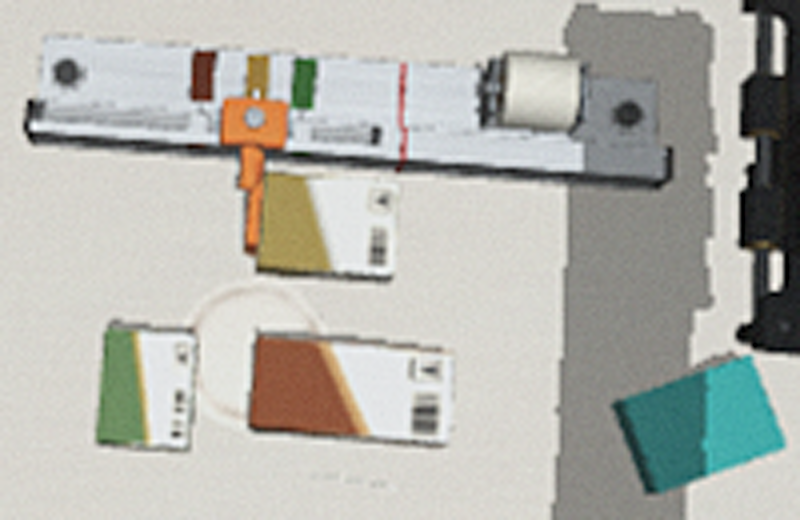

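The final picture shows the gold carton square against the stop at (258,225), with its rear end at column 397, level with the red line at (402,160). The pointer is at the gold plate (257,75), and the other cartons haven't moved. I'm handing the job in.

```bash
python3 -c "
from cell import workorder
print(workorder.sign_off())"
```

```text
the job is handed in; nothing more can be done
None
```

The job is handed in, though sign-off returned no verdict: in the last image the stop is in the gold notch, the gold carton is square against it with its rear end at the red line, and the other two cartons are where they started.

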